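# Close the chef's knife case: fold the knife panel down, then shut the lid

## Robot

A 7-joint arm with a two-finger parallel gripper is mounted at the origin on the work surface. World frame = base frame: x ahead of the robot, y to its left, z up, the work surface at z = 0. Lengths are in m, angles in rad, forces in N, time in s.
With the tool pointing down it reaches from about 0.4 to 0.75 m from the base axis. Payload 19.5 kg.
Tool frame: the origin (TCP) lies on the front face of the gripper's body, between the roots of the fingers; the fingertips stand 73 mm ahead of it and the grasp point (between the pads) lies 54 mm ahead of it; z points along the fingers, y is the line along which they close (so a half turn about z gives the same grasp; the last joint's range is limited). The gripper opens to 85 mm and grips with 20 to 120 N. Pads are 22 mm wide; open, the fingers measure 114 mm over their backs; the gripper's body (76 mm by 85 mm) begins 54 mm behind the grasp point. The pads swing forward as they close: fully open they stand 13 mm farther back than shut.
Start: joints at [-1.148, 0.707, -0.028, 1.485, 0.022, 0.951, -0.075], TCP at [0.258, 0.514, 0.304] pointing down, gripper open.
Joint ranges: [-2.71, 2.71], [-0.32, 2.16], [-1.57, 1.52], [0, 2.45], [-1.46, 4.6], [0, 2.02], [-2.83, 2.83]. Speed limits (rad/s): [1.89, 1.89, 2.57, 2.57, 3.01, 3.01, 3.01].

## Interface

Orientations are given as [roll, pitch, yaw] about the fixed x, y, z axes, in that order (R = Rz(yaw) Ry(pitch) Rx(roll)).
In Python, from bench import * gives the robot as it stands. The module is installed in compiled form; this text tells all that it offers.
- The arm moves only by the tool arm_command, never from a script. Its argument "plan" is a list of rows, each an object of numbers: "dx", "dy", "dz": the shift along the tool's x, y, z in mm; "yaw": the turn about the tool's z in rad. In form: [{"dx": .., "dy": .., "dz": .., "yaw": ..}, ...]. A call has 1 to 12 rows; each row is the pose to reach, as a shift and turn from the pose commanded when the call began, along the tool's axes at that moment; what a row does not reach only later rows make up. A row lasts 1/10 s, in which the tool goes at most 50 mm and 8.59 degrees, less where a joint would pass 70% of its speed; a pose out of reach is approached as far as the arm can. A call with a gripper value outside its range is refused whole. "claw" is the finger opening in mm, from 0 to 85.4, set as the call begins (left out, the last holds). The fingers move at their own pace and stop on an object; "force" is the grip in N (left out, the last holds). Time passes only in rows, so rows that repeat a pose let the fingers close. It gives the time, the measured TCP pose, the force, the opening and the grip force at its end, in the units of the state.
- read_state(): the state, without advancing time (a new reading comes with each control period).
- capture(name): name is "scene" or "top" or "wrist"; returns the picture (400x640x3 uint8, red, green, blue); there is no depth.
- camera_model(name): a dict with "fovy" (degrees; the focal length in pixels is half the picture's height over the tangent of half this angle, whatever the lens; pixels are square), "cx", "cy" (the principal point, pixels), "D" ([k1, k2, p1, p2, k3] as OpenCV has them; the pictures are not rectified), "world_from_camera" (4x4, takes a point from camera to world coordinates); the wrist camera has in their place "T_tool_cam" (4x4, takes a point from camera to tool coordinates, whose origin is the TCP and whose axes are the flange's). Camera axes: x right, y down, z forward; pixel columns grow to the right and rows downward; lengths in m; the calibration is good to about 2 mm. A picture is of the moment at which its call begins: read the wrist's pose just before it. camera_model takes no time and is no camera call.
- close_job(): hands the job in; it is judged then, once.
The state is a dict: "time_s": time; "q": joint angles; "qvel": joint speeds; "joint_torque": joint torques, N m; "eef_pos": TCP position; "tool_rot": TCP orientation; "ft_force": force on the tool from outside, world axes, zero at the start; "ft_torque": the same for the moment, N m; "width": opening from 0.0 (shut) to 1.0 (fully open); "gripper_force": force on a finger pad.
Only numpy, scipy, OpenCV 4.12 (cv2) and the standard library are available. Lean on these libraries where they do the work, as an engineer would, in place of code of your own. Each camera call takes 0.05 s, during which the arm holds its last target. There are 200 camera calls.

## Task

The chef's knife case on the steel bench stands wide open, with its hinged knife panel still up in front of the lid. Push the knife panel down flat into the case first, with the lid still standing open, then push the lid over and press it fully shut on top of it; work with the fingertips or the outside of the fingers, without slamming or forcing either part, and leave the latches undone. Pick nothing up: the case stays where it stands, and everything lying around and in it is left alone.

Things in the scene. Friction and masses are not known exactly. Their poses are not given: they have to be found in the camera images.
- case: Knife case without moving parts: black box, 230 mm deep (its x), 400 mm long (its y), rim 75 mm above the bench; loose on rubber feet, 4 kg with contents. Origin: on the bench, below the panel's hinge line, 100 mm behind the box's middle. +x points to the long side with the lid hinges, -x to the front (latches; handle juts out 31 mm, 36 mm high). Tray contents lie below 32 mm.
- panel (a joint): Knife panel angle (rad): 0 = flat in the case, its stop; 1.57 = upright; starts 0.9 to 1.3, in front of the lid. Grey plate, 196 mm hinge to free edge, 376 long, 8 thick, thumb notch 92 wide, 18 deep mid free edge; knives fixed to the face that ends up underneath, face towards the lid bare. 0.6 N m hinge friction: stays at any angle, must be pushed all the way (about 4 N at 150 mm). 0.42 kg.
- panel_hinge (a point): Middle of the panel's hinge line, in the plate's mid-plane: straight above the case's origin, 56 mm above the bench. Turns with the panel: -x points from hinge to free edge, y along the hinge line, z is the normal of the bare face (up when folded down).
- panel_edge (a point): Middle of the panel's free edge, on the bare face towards the lid, 196 mm from the hinge; here in the thumb notch, so solid plate ends 18 mm short of it. Axes as panel_hinge. Solid plate there: push within 175 mm of the hinge.
- lid (a joint): Lid angle (rad): 0 = shut, its stop; 1.57 = upright; starts 1.75 to 2.1, leaning back. Shallow black shell, 230 mm hinge to free edge, 400 long, 28 deep, open side (grey foam) towards the panel. 0.85 N m hinge friction: stays at any angle, must be pushed all the way (about 4.5 N near the edge). 0.55 kg. Lid and panel block each other if they meet.
- lid_hinge (a point): Middle of the lid's hinge line, at the outer rear edge of the lid's rim: 15 mm from the case's origin along its +x, 77 mm above the bench. Turns with the lid: -x points from hinge to free edge, y along the hinge line, z out of the lid's outside face (up when shut).
- lid_edge (a point): Middle of the outer corner of the lid's free edge: 230 mm from the hinge and 28 mm out from the rim plane, on the outside face. Axes as lid_hinge. With the lid shut it is 105 mm above the bench.
- cutter: Bystander: plain steel ring cutter, 52 mm across, 20 mm high, loose in a pocket of the case's tray. Origin: middle of its underside.
- bowl: Bystander: steel mixing bowl, 130 mm across, 55 mm high, to the robot's right. Origin: middle of its underside.
- turner: Bystander: turner (spatula) with black handle, 280 mm long along its x, 20 mm high, lying to the robot's right, farther out than the bowl. Origin: under its middle.
- mill: Bystander: dark wooden pepper mill, 56 mm across, 168 mm high, to the robot's left, farthest out. Origin: middle of its underside.
- tub: Bystander: small white lidded food tub, 106 x 106 mm, 88 mm high, to the robot's left. Origin: middle of its underside.
- scraper: Bystander: steel dough scraper with wooden grip, 105 x 150 mm, 22 mm high, lying to the robot's left, nearest it. Origin: under its middle.

How it is judged:
By the outcome, as a careful person would: the job done as asked, in the order asked, and still so for the second after the job is handed in, with the robot touching nothing.
It also fails if it takes over 70 s, if anything falls off the work surface, if the arm or the gripper's body presses on something with over 40 N, if the wrist force passes 120 N, or if a joint passes its speed limit or range.

## Working session

There is one attempt and no reset: what is moved stays moved. The work goes in short steps, Python scripts to look and compute and a tool call to move; the robot and the scene stay as the last step left them, time stands still between calls to the robot, and variables do not carry over. Pictures are saved under pics/ and viewed, at most 10 in all, crops included, and the job is handed in when it is done.

Besides the shell and the picture viewer there is one more tool, called after "Call:" by a JSON object that holds its "op" and its "data", one argument or row to a line. arm_command: Moves the arm, as the interface text tells. Its arguments: {"type":"object","properties":{"plan":{"type":"array","items":{"type":"object","properties":{"dx":{"type":"number"},"dy":{"type":"number"},"dz":{"type":"number"},"yaw":{"type":"number"}}}},"claw":{"type":"number"},"force":{"type":"number"}},"required":["plan"]}

```bash
mkdir -p pics
python3 - <<'E'
from bench import *
import cv2,json,numpy as np
s=read_state();print({k:np.round(s[k],3).tolist() for k in s})
for n in("scene","top"):
    im=capture(n);cv2.imwrite(f"pics/{n}0.png",im[:,:,::-1]);m=camera_model(n);print(n,m)
E
```

```text
{'time_s': 0.0, 'q': [-1.148, 0.707, -0.028, 1.485, 0.022, 0.951, -0.076], 'qvel': [-0.002, -0.002, 0.0, -0.0, -0.0, -0.0, 0.0], 'joint_torque': [-0.0, -88.321, 1.235, -23.617, 0.017, 0.006, 0.0], 'eef_pos': [0.258, 0.514, 0.303], 'tool_rot': [-3.141, 0.0, 2.677], 'ft_force': [0.337, -0.435, -0.772], 'ft_torque': [0.055, 0.081, 0.021], 'gripper_force': 0.0, 'width': 1.001}
scene {'fovy': 44.84657727460399, 'cx': 329.7732247501742, 'cy': 189.4992729683678, 'D': array([-0.07603477,  0.        ,  0.        ,  0.        ,  0.        ]), 'world_from_camera': array([[ 0.13067183,  0.85577313, -0.50057689,  1.25202097],
       [ 0.99141408, -0.11034908,  0.07015129, -0.12632106],
       [ 0.00479539, -0.50544577, -0.86284505,  1.28141832],
       [ 0.        ,  0.        ,  0.        ,  1.        ]])}
top {'fovy': 46.11241724472138, 'cx': 318.0199239636215, 'cy': 191.93536379576776, 'D': array([-0.12525438,  0.        ,  0.        ,  0.        ,  0.        ]), 'world_from_camera': array([[ 0.06914932, -0.97589522,  0.20699489,  0.25134049],
       [-0.99758794, -0.0689028 ,  0.00840894, -0.00915481],
       [ 0.00605628, -0.20707708, -0.97830588,  1.60824122],
       [ 0.        ,  0.        ,  0.        ,  1.        ]])}
```

View pics/scene0.png

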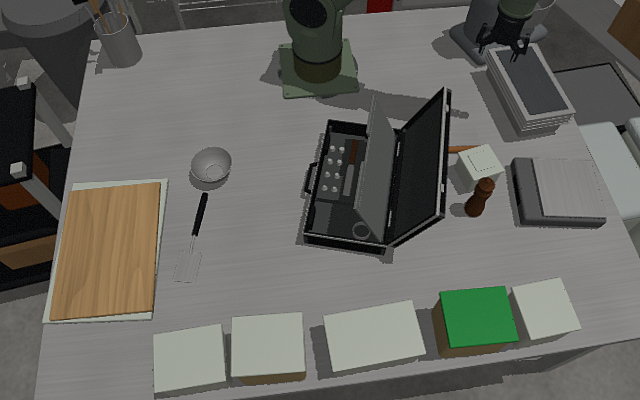

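View pics/top0.png

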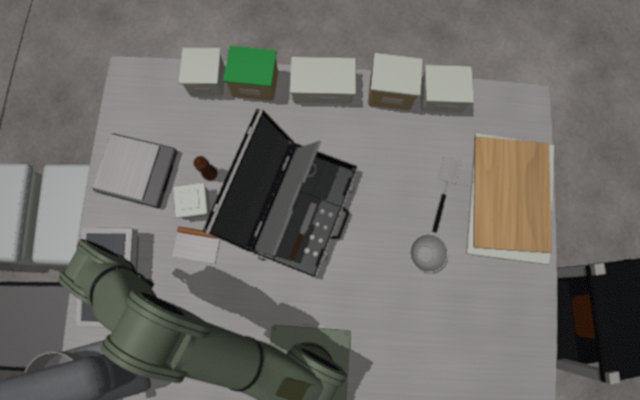

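The case sits mid-bench, with the lid hinges to the robot's left and the handle to its right (scene ~310,178; top ~340,220). I'll enlarge both views to measure corners.

Run:
```python
import cv2,numpy as np
a=cv2.imread("pics/scene0.png")[80:270,290:460];b=cv2.imread("pics/top0.png")[100:290,195:365]
f=lambda i:cv2.convertScaleAbs(cv2.resize(i,None,fx=2.3,fy=3.1*2.3/3.1,interpolation=cv2.INTER_CUBIC),alpha=1.7,beta=25)
o=np.hstack([f(a),f(b)])
for k in range(0,17): 
    pass
cv2.imwrite("pics/crop.png",o);print(o.shape)
```

```text
(437, 782, 3)
```

View pics/crop.png

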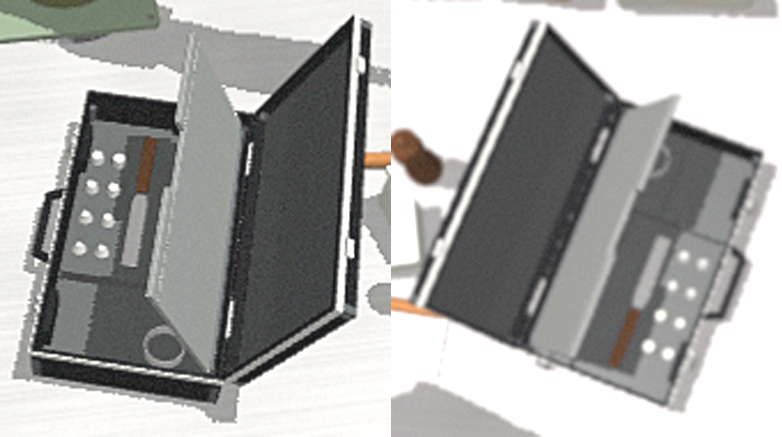

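```bash
cat > h.py <<'E'
from bench import *
import cv2,numpy as np
def ray(n,p,T=None):
    m=camera_model(n);f=200/np.tan(np.radians(m["fovy"]/2))
    K=np.array([[f,0,m["cx"]],[0,f,m["cy"]],[0,0,1.]])
    d=np.r_[cv2.undistortPoints(np.array([[p]],float),K,m["D"])[0,0],1]
    T=m["world_from_camera"] if T is None else T
    return T[:3,3],T[:3,:3]@d
def plane(n,p,z,T=None):
    o,d=ray(n,p,T);return o+d*(z-o[2])/d[2]
def tri(a,b):
    (o1,d1),(o2,d2)=a,b
    t=np.linalg.lstsq(np.c_[d1,-d2],o2-o1,rcond=None)[0]
    P,Q=o1+d1*t[0],o2+d2*t[1];return (P+Q)/2,np.linalg.norm(P-Q)
E
python3 - <<'E'
from h import *
np.set_printoptions(precision=3,suppress=True)
S=lambda u,v:(290+u/2.3,80+v/2.3)
T=lambda u,v:(195+(u-391)/2.3,100+v/2.3)
for k,a,b in [("front near",(90,93),(670,405)),("front far",(32,353),(762,152)),("lid near",(358,17),(415,302)),("lid far",(340,318),(537,22)),("panel near",(192,35),(582,356)),("panel far",(150,293),(678,97))]:
    print(k,*tri(ray("scene",S(*a)),ray("top",T(*b))))
for k,n,p in [("fn","scene",S(90,93)),("ff","scene",S(32,353)),("rf","scene",S(222,381)),("fn","top",T(670,405)),("ff","top",T(762,152))]: print(k,plane(n,p,.075))
E
```

```text
front near [ 0.299 -0.003  0.073] 0.012676184952114677
front far [ 0.677 -0.118  0.065] 0.002906041092202369
lid near [0.394 0.313 0.287] 0.001532136168013912
lid far [0.776 0.199 0.271] 0.0033096610009909293
panel near [0.349 0.115 0.23 ] 0.017129665443025605
panel far [0.7   0.011 0.229] 0.0066691218123417825
fn [0.302 0.003 0.075]
ff [ 0.682 -0.117  0.075]
rf [0.747 0.101 0.075]
fn [ 0.299 -0.01   0.075]
ff [ 0.674 -0.119  0.075]
```

Triangulation puts the case origin at about (0.550, 0.145). Case +x is the direction (0.288, 0.9575), a yaw of 1.279. The panel is at about 1.11 rad and the lid about 1.98; the lengths (395, 194 and 226 mm) agree with the given sizes. First I raise the hand, close it and align tool x with case x.

Call:
{"op": "arm_command", "data": {
  "plan": [
    {"dz":-12,"yaw":0.14},
    {"dz":-24,"yaw":0.28},
    {"dz":-36,"yaw":0.42},
    {"dz":-48,"yaw":0.56},
    {"dz":-60,"yaw":0.7},
    {"dz":-72,"yaw":0.84},
    {"dz":-84,"yaw":0.98},
    {"dz":-96,"yaw":1.12},
    {"dz":-108,"yaw":1.26},
    {"dz":-120,"yaw":1.4},
    {"dz":-120,"yaw":1.4}
  ],
  "claw": 0,
  "force": 20
}}

```text
invalid input at $.plan[0]: expected keys dx, dy, dz, yaw
```

```bash
cat >> h.py <<'E'
np.set_printoptions(precision=3,suppress=True)
O=np.array([.550,.145]);cx=np.array([.288,.9575]);cy=np.array([-.9575,.288])
def tip():
    s=read_state();p=np.array(s["eef_pos"]);d=p[:2]-O
    print("t",s["time_s"],"tip case x,y,z",d@cx,d@cy,p[2]-.073,"rot",np.array(s["tool_rot"]),"F",np.array(s["ft_force"]),"w",s["width"],"q",np.array(s["q"]))
E
python3 -c "
from h import *
tip()"
```

```text
t 0.1 tip case x,y,z 0.2689789131895303 0.386141269823909 0.23050739599759634 rot [-3.141  0.     2.677] F [-0.123  0.226  0.12 ] w 1.0050168961800772 q [-1.148  0.707 -0.028  1.485  0.022  0.951 -0.076]
```

Call:
{"op": "arm_command", "data": {
  "plan": [
    {"dx":0,"dy":0,"dz":-12,"yaw":0.14},
    {"dx":0,"dy":0,"dz":-24,"yaw":0.28},
    {"dx":0,"dy":0,"dz":-36,"yaw":0.42},
    {"dx":0,"dy":0,"dz":-48,"yaw":0.56},
    {"dx":0,"dy":0,"dz":-60,"yaw":0.7},
    {"dx":0,"dy":0,"dz":-72,"yaw":0.84},
    {"dx":0,"dy":0,"dz":-84,"yaw":0.98},
    {"dx":0,"dy":0,"dz":-96,"yaw":1.12},
    {"dx":0,"dy":0,"dz":-108,"yaw":1.26},
    {"dx":0,"dy":0,"dz":-120,"yaw":1.4},
    {"dx":0,"dy":0,"dz":-120,"yaw":1.4}
  ],
  "claw": 0,
  "force": 20
}}

```text
time_s: 1.2
eef_pos: [0.2577, 0.5142, 0.4246]
tool_rot: [3.141, -0.001, 1.274]
ft_force: [0.1, 0.1, -0.1]
width: -0.001
gripper_force: 0.0
```

```bash
python3 -c "
from h import *
tip()"
```

```text
t 1.2 tip case x,y,z 0.2693328618095239 0.38616999752149217 0.35163868169210144 rot [ 3.141 -0.001  1.274] F [ 0.115  0.099 -0.131] w -0.0009191890457436773 q [-1.353  0.632  0.41   1.257 -0.247  1.3   -1.244]
```

Call:
{"op": "arm_command", "data": {
  "plan": [
    {"dx":-23,"dy":32,"dz":0,"yaw":0},
    {"dx":-46,"dy":64,"dz":0,"yaw":0},
    {"dx":-69,"dy":96,"dz":0,"yaw":0},
    {"dx":-92,"dy":128,"dz":0,"yaw":0},
    {"dx":-115,"dy":160,"dz":0,"yaw":0},
    {"dx":-138,"dy":192,"dz":0,"yaw":0},
    {"dx":-161,"dy":224,"dz":0,"yaw":0},
    {"dx":-184,"dy":256,"dz":0,"yaw":0},
    {"dx":-207,"dy":288,"dz":0,"yaw":0},
    {"dx":-230,"dy":320,"dz":0,"yaw":0},
    {"dx":-255,"dy":352,"dz":0,"yaw":0},
    {"dx":-275,"dy":386,"dz":0,"yaw":0}
  ]
}}

```text
time_s: 2.4
eef_pos: [0.5481, 0.1372, 0.4233]
tool_rot: [-3.141, 0.0, 1.281]
ft_force: [0.8, 0.4, 1.3]
width: -0.0
gripper_force: 0.0
```

```bash
python3 -c "
from h import *
tip()
T=lambda p:p
im=capture('scene')[30:280,250:530];cv2.imwrite('pics/s1.png',cv2.resize(im,None,fx=2.2,fy=2.2)[:,:,::-1])
tip()"
```

```text
t 2.4 tip case x,y,z -0.008065691256075291 -0.00039352303757118315 0.350330817291532 rot [-3.141  0.     1.281] F [0.766 0.443 1.281] w -8.129976414173612e-05 q [-0.487  0.611  0.384  1.299 -0.226  1.275 -0.389]
t 2.45 tip case x,y,z -0.012178430828287398 -0.004827937225035087 0.3499119293504214 rot [3.14  0.004 1.276] F [ 5.602 -8.381 -1.215] w 0.0030915866545883895 q [-0.478  0.615  0.388  1.293 -0.226  1.277 -0.385]
```

View pics/s1.png

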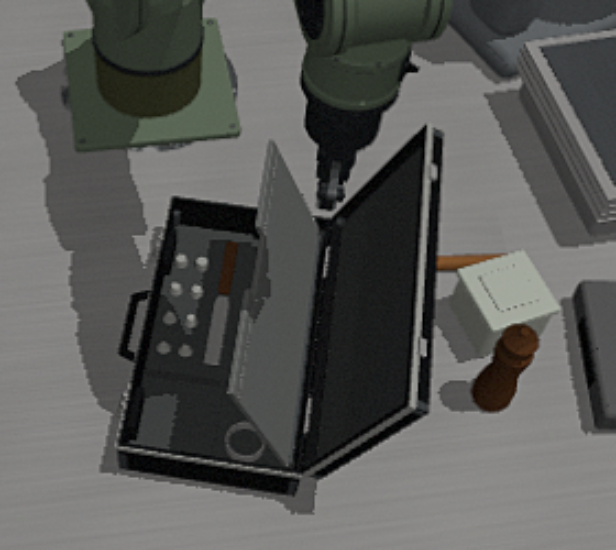

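The hand is above the gap between panel and lid, with the tip at crop (330,205), and clear of both. I'll descend into the gap.

Call:
{"op": "arm_command", "data": {
  "plan": [
    {"dx":0,"dy":0,"dz":0,"yaw":0},
    {"dx":0,"dy":0,"dz":30,"yaw":0},
    {"dx":0,"dy":0,"dz":60,"yaw":0},
    {"dx":0,"dy":0,"dz":90,"yaw":0},
    {"dx":0,"dy":0,"dz":120,"yaw":0},
    {"dx":-5,"dy":0,"dz":145,"yaw":0},
    {"dx":-10,"dy":0,"dz":158,"yaw":0},
    {"dx":-10,"dy":0,"dz":158,"yaw":0},
    {"dx":-10,"dy":0,"dz":158,"yaw":0}
  ]
}}

```text
time_s: 3.35
eef_pos: [0.5444, 0.13, 0.2662]
tool_rot: [-3.141, -0.0, 1.279]
ft_force: [0.5, -0.8, 0.3]
width: 0.001
gripper_force: 0.0
```

```bash
python3 -c "
from h import *
tip()
s=read_state();p=np.array(s['eef_pos']);d=p[:2]-O;x0=d@cx;z0=p[2]-.073
r=.15
for a in np.arange(1.2,-.01,-.06):
    x=-r*np.cos(a)+.004*np.sin(a)+.011;z=.056+r*np.sin(a)+.004*np.cos(a)
    print(round(a,2),round((x-x0)*1e3),round((z0-z)*1e3))
"
```

```text
t 3.35 tip case x,y,z -0.015975421999521962 0.001009856896568081 0.19322633486547847 rot [-3.141 -0.     1.279] F [ 0.474 -0.776  0.3  ] w 0.000754030062016928 q [-0.454  0.754  0.32   1.6   -0.295  0.835 -0.307]
1.2 -24 -4
1.14 -32 -1
1.08 -40 3
1.02 -48 7
0.96 -56 12
0.9 -63 17
0.84 -70 23
0.78 -77 29
0.72 -83 35
0.66 -89 42
0.6 -95 49
0.54 -100 57
0.48 -104 64
0.42 -108 72
0.36 -112 81
0.3 -115 89
0.24 -118 98
0.18 -120 106
0.12 -121 115
0.06 -123 124
-0.0 -123 133
```

Call:
{"op": "arm_command", "data": {
  "plan": [
    {"dx":-8,"dy":0,"dz":-3,"yaw":0},
    {"dx":-16,"dy":0,"dz":-4,"yaw":0},
    {"dx":-24,"dy":0,"dz":-4,"yaw":0},
    {"dx":-28,"dy":0,"dz":-3,"yaw":0},
    {"dx":-32,"dy":0,"dz":-1,"yaw":0},
    {"dx":-36,"dy":0,"dz":1,"yaw":0},
    {"dx":-40,"dy":0,"dz":3,"yaw":0},
    {"dx":-44,"dy":0,"dz":5,"yaw":0},
    {"dx":-48,"dy":0,"dz":7,"yaw":0},
    {"dx":-52,"dy":0,"dz":9,"yaw":0},
    {"dx":-56,"dy":0,"dz":12,"yaw":0}
  ]
}}

```text
time_s: 4.45
eef_pos: [0.5282, 0.0755, 0.2537]
tool_rot: [-3.142, 0.0, 1.277]
ft_force: [-0.6, 1.1, 2.8]
width: 0.003
gripper_force: 1.3
```

```bash
python3 -c "
from h import *
tip()"
```

```text
t 4.45 tip case x,y,z -0.0728187957794746 0.0008372542610142301 0.18069613250368105 rot [-3.142  0.     1.277] F [-0.623  1.119  2.759] w 0.002809117202024465 q [-0.359  0.734  0.297  1.71  -0.294  0.742 -0.21 ]
```

Contact is light, about 3 N. I'll continue along the arc.

Call:
{"op": "arm_command", "data": {
  "plan": [
    {"dx":-7,"dy":0,"dz":5,"yaw":0},
    {"dx":-14,"dy":0,"dz":11,"yaw":0},
    {"dx":-21,"dy":0,"dz":17,"yaw":0},
    {"dx":-27,"dy":0,"dz":23,"yaw":0},
    {"dx":-33,"dy":0,"dz":30,"yaw":0},
    {"dx":-39,"dy":0,"dz":37,"yaw":0},
    {"dx":-44,"dy":0,"dz":45,"yaw":0},
    {"dx":-48,"dy":0,"dz":52,"yaw":0},
    {"dx":-52,"dy":0,"dz":60,"yaw":0},
    {"dx":-56,"dy":0,"dz":69,"yaw":0},
    {"dx":-59,"dy":0,"dz":77,"yaw":0}
  ]
}}

```text
time_s: 5.55
eef_pos: [0.5112, 0.0189, 0.1761]
tool_rot: [-3.142, 0.0, 1.277]
ft_force: [0.4, 0.6, 1.2]
width: 0.001
gripper_force: 0.9
```

```bash
python3 -c "
from h import *
tip()
cv2.imwrite('pics/s2.png',cv2.resize(capture('scene')[30:280,250:530],None,fx=2.2,fy=2.2)[:,:,::-1])"
```

```text
t 5.55 tip case x,y,z -0.13192281121814997 0.0008816638789211628 0.10307593948892337 rot [-3.142  0.     1.277] F [0.386 0.567 1.167] w 0.0007332564336422704 q [-0.211  0.828  0.207  1.859 -0.328  0.488 -0.072]
```

View pics/s2.png

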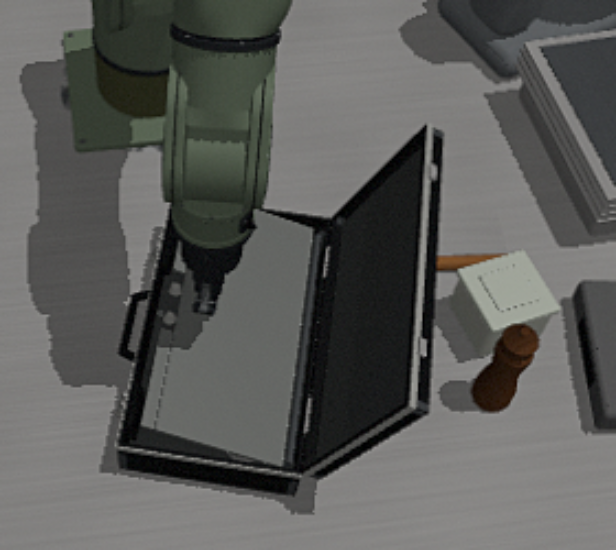

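The panel is nearly down, with the finger at crop (207,300) near the thumb notch; the case hasn't moved. I'll finish the press.

Call:
{"op": "arm_command", "data": {
  "plan": [
    {"dx":-2,"dy":0,"dz":8,"yaw":0},
    {"dx":-4,"dy":0,"dz":16,"yaw":0},
    {"dx":-5,"dy":0,"dz":24,"yaw":0},
    {"dx":-6,"dy":0,"dz":31,"yaw":0},
    {"dx":-6,"dy":0,"dz":37,"yaw":0},
    {"dx":-6,"dy":0,"dz":40,"yaw":0},
    {"dx":-6,"dy":0,"dz":43,"yaw":0},
    {"dx":-6,"dy":0,"dz":44,"yaw":0},
    {"dx":-6,"dy":0,"dz":44,"yaw":0}
  ]
}}

```text
time_s: 6.5
eef_pos: [0.5095, 0.0136, 0.1329]
tool_rot: [-3.142, -0.0, 1.277]
ft_force: [-0.0, -0.1, 0.3]
width: 0.0
gripper_force: 0.0
```

```bash
python3 -c "
from h import *
tip()"
```

```text
t 6.5 tip case x,y,z -0.1374434570773893 0.0009447993732401641 0.0598946886368414 rot [-3.142 -0.     1.277] F [-0.04  -0.097  0.302] w 0.0002823848876107177 q [-0.176  0.902  0.161  1.888 -0.347  0.379 -0.045]
```

Call:
{"op": "arm_command", "data": {
  "plan": [
    {"dx":0,"dy":0,"dz":1,"yaw":0},
    {"dx":0,"dy":0,"dz":2,"yaw":0},
    {"dx":0,"dy":0,"dz":3,"yaw":0},
    {"dx":0,"dy":0,"dz":3,"yaw":0}
  ]
}}

```text
time_s: 6.9
eef_pos: [0.5096, 0.0136, 0.1322]
tool_rot: [3.14, -0.001, 1.277]
ft_force: [-12.0, 1.1, 57.9]
width: 0.005
gripper_force: 28.8
```

```bash
python3 -c "
from h import *
tip()"
```

```text
t 6.9 tip case x,y,z -0.1374238612160703 0.0008160857326326293 0.05917187056864549 rot [ 3.14  -0.001  1.277] F [-11.992   1.142  57.855] w 0.005273622915026821 q [-0.175  0.903  0.159  1.889 -0.348  0.374 -0.044]
```

The stop is reached: a stiff 58 N within 1 mm, tip at z=59 mm. I'll back off and go up, then over behind the lid.

Call:
{"op": "arm_command", "data": {
  "plan": [
    {"dx":0,"dy":0,"dz":-5,"yaw":0},
    {"dx":0,"dy":0,"dz":-40,"yaw":0},
    {"dx":0,"dy":0,"dz":-85,"yaw":0},
    {"dx":0,"dy":0,"dz":-130,"yaw":0},
    {"dx":0,"dy":0,"dz":-175,"yaw":0},
    {"dx":0,"dy":0,"dz":-220,"yaw":0},
    {"dx":0,"dy":0,"dz":-265,"yaw":0},
    {"dx":0,"dy":0,"dz":-300,"yaw":0},
    {"dx":30,"dy":0,"dz":-310,"yaw":0},
    {"dx":60,"dy":0,"dz":-310,"yaw":0}
  ]
}}

```text
time_s: 7.9
eef_pos: [0.5272, 0.0715, 0.442]
tool_rot: [3.139, -0.002, 1.276]
ft_force: [0.8, 0.5, -1.7]
width: -0.001
gripper_force: 0.0
```

Call:
{"op": "arm_command", "data": {
  "plan": [
    {"dx":30,"dy":0,"dz":0,"yaw":0},
    {"dx":60,"dy":0,"dz":0,"yaw":0},
    {"dx":90,"dy":0,"dz":0,"yaw":0},
    {"dx":120,"dy":0,"dz":0,"yaw":0},
    {"dx":150,"dy":0,"dz":0,"yaw":0},
    {"dx":180,"dy":0,"dz":0,"yaw":0},
    {"dx":210,"dy":0,"dz":0,"yaw":0},
    {"dx":240,"dy":0,"dz":0,"yaw":0},
    {"dx":265,"dy":0,"dz":0,"yaw":0},
    {"dx":265,"dy":0,"dz":0,"yaw":0},
    {"dx":265,"dy":0,"dz":0,"yaw":0}
  ]
}}

```text
time_s: 9.0
eef_pos: [0.6037, 0.3246, 0.4394]
tool_rot: [-3.141, 0.001, 1.277]
ft_force: [-0.7, 0.1, -0.3]
width: 0.001
gripper_force: 0.0
```

```bash
python3 -c "
from h import *
tip()
a=capture('scene')[30:280,250:530];b=capture('top')[80:300,180:380]
cv2.imwrite('pics/s3.png',np.hstack([cv2.resize(a,(448,400)),cv2.resize(b,(350,400))])[:,:,::-1])"
```

```text
t 9.0 tip case x,y,z 0.18740607148245106 0.00029515580208051145 0.36638561489985794 rot [-3.141  0.001  1.277] F [-0.735  0.08  -0.288] w 0.0011858776628729283 q [-0.626  0.881  0.36   0.63  -0.276  1.66  -0.71 ]
```

View pics/s3.png

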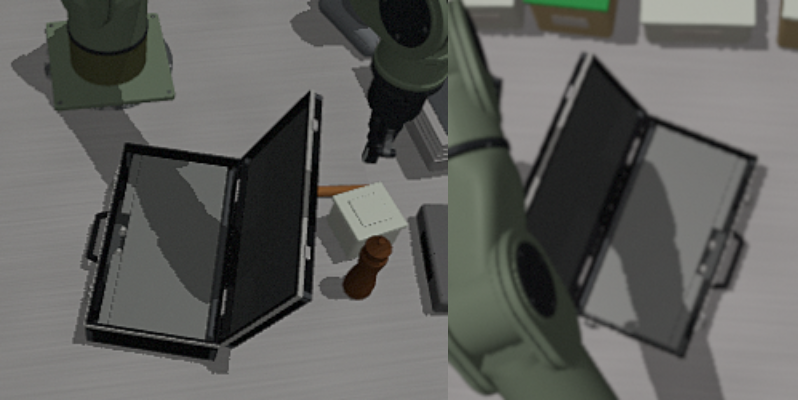

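The panel lies flat in the case, and the hand is above and behind the lid at left-view (375,155). Now down behind the lid edge.

Call:
{"op": "arm_command", "data": {
  "plan": [
    {"dx":0,"dy":0,"dz":30,"yaw":0},
    {"dx":0,"dy":0,"dz":60,"yaw":0},
    {"dx":0,"dy":0,"dz":90,"yaw":0},
    {"dx":0,"dy":0,"dz":110,"yaw":0},
    {"dx":0,"dy":0,"dz":121,"yaw":0},
    {"dx":0,"dy":0,"dz":121,"yaw":0},
    {"dx":0,"dy":0,"dz":121,"yaw":0}
  ]
}}

```text
time_s: 9.8
eef_pos: [0.6039, 0.3244, 0.3201]
tool_rot: [3.141, -0.001, 1.277]
ft_force: [0.9, -0.3, 1.4]
width: -0.003
gripper_force: 0.0
```

```bash
python3 -c "
from h import *
tip()
s=read_state();p=np.array(s['eef_pos']);d=p[:2]-O;x0=d@cx;z0=p[2]-.073
for a in np.arange(2.08,-.01,-.052):
    r=.23 if a>1.57 else .2
    x=.015-r*np.cos(a)+.028*np.sin(a)+.011;z=.077+r*np.sin(a)+.028*np.cos(a)-(.03 if a>1.57 else 0)
    print(round(a,2),round((x-x0)*1e3),round((z0-z)*1e3))
"
```

```text
t 9.8 tip case x,y,z 0.1873467682669232 3.141427069283664e-05 0.24712749375677884 rot [ 3.141 -0.001  1.277] F [ 0.895 -0.322  1.413] w -0.002883227129329989 q [-0.657  0.917  0.345  0.969 -0.283  1.294 -0.657]
2.08 -25 13
2.03 -35 6
1.98 -45 0
1.92 -56 -6
1.87 -66 -11
1.82 -77 -16
1.77 -89 -20
1.72 -100 -23
1.66 -112 -26
1.61 -124 -29
1.56 -136 -30
1.51 -146 -31
1.46 -156 -32
1.4 -167 -32
1.35 -177 -31
1.3 -188 -30
1.25 -198 -28
1.2 -209 -26
1.14 -219 -24
1.09 -229 -20
1.04 -238 -17
0.99 -248 -12
0.94 -257 -8
0.88 -267 -2
0.83 -275 3
0.78 -284 10
0.73 -292 16
0.68 -300 23
0.62 -307 31
0.57 -314 38
0.52 -321 46
0.47 -327 55
0.42 -333 64
0.36 -338 73
0.31 -343 82
0.26 -347 92
0.21 -351 101
0.16 -355 111
0.1 -357 122
0.05 -360 132
-0.0 -361 142
```

Call:
{"op": "arm_command", "data": {
  "plan": [
    {"dx":-8,"dy":0,"dz":0,"yaw":0},
    {"dx":-16,"dy":0,"dz":0,"yaw":0},
    {"dx":-24,"dy":0,"dz":0,"yaw":0},
    {"dx":-31,"dy":0,"dz":0,"yaw":0},
    {"dx":-38,"dy":0,"dz":0,"yaw":0},
    {"dx":-45,"dy":0,"dz":-1,"yaw":0},
    {"dx":-53,"dy":0,"dz":-4,"yaw":0},
    {"dx":-61,"dy":0,"dz":-8,"yaw":0},
    {"dx":-69,"dy":0,"dz":-12,"yaw":0},
    {"dx":-77,"dy":0,"dz":-16,"yaw":0},
    {"dx":-85,"dy":0,"dz":-19,"yaw":0},
    {"dx":-93,"dy":0,"dz":-21,"yaw":0}
  ]
}}

```text
time_s: 11.0
eef_pos: [0.5766, 0.2357, 0.3404]
tool_rot: [3.141, -0.001, 1.277]
ft_force: [0.3, 6.8, 5.1]
width: 0.003
gripper_force: 3.3
```

```bash
python3 -c "
from h import *
tip()"
```

```text
t 11.0 tip case x,y,z 0.09446323262489568 0.0006843829304510642 0.26742095200637706 rot [ 3.141 -0.001  1.277] F [0.323 6.844 5.077] w 0.00264387598953483 q [-0.586  0.776  0.343  1.237 -0.26   1.17  -0.527]
```

Pushing at about 7 N as expected. Continuing.

Call:
{"op": "arm_command", "data": {
  "plan": [
    {"dx":-8,"dy":0,"dz":-2,"yaw":0},
    {"dx":-17,"dy":0,"dz":-5,"yaw":0},
    {"dx":-26,"dy":0,"dz":-7,"yaw":0},
    {"dx":-35,"dy":0,"dz":-9,"yaw":0},
    {"dx":-44,"dy":0,"dz":-10,"yaw":0},
    {"dx":-53,"dy":0,"dz":-11,"yaw":0},
    {"dx":-63,"dy":0,"dz":-11,"yaw":0},
    {"dx":-74,"dy":0,"dz":-11,"yaw":0},
    {"dx":-84,"dy":0,"dz":-10,"yaw":0},
    {"dx":-95,"dy":0,"dz":-9,"yaw":0},
    {"dx":-105,"dy":0,"dz":-7,"yaw":0},
    {"dx":-116,"dy":0,"dz":-5,"yaw":0}
  ]
}}

```text
time_s: 12.2
eef_pos: [0.5429, 0.1237, 0.3448]
tool_rot: [3.141, 0.0, 1.277]
ft_force: [0.5, 4.6, 1.4]
width: 0.003
gripper_force: 1.9
```

```bash
python3 -c "
from h import *
tip()
a=capture('scene')[30:280,250:530]
cv2.imwrite('pics/s4.png',cv2.resize(a,(448,400))[:,:,::-1])"
```

```text
t 12.2 tip case x,y,z -0.022440130970739467 0.0006487011627106997 0.271777428945269 rot [3.141 0.    1.277] F [0.541 4.63  1.388] w 0.003032050530845653 q [-0.452  0.657  0.336  1.492 -0.236  1.033 -0.354]
```

View pics/s4.png

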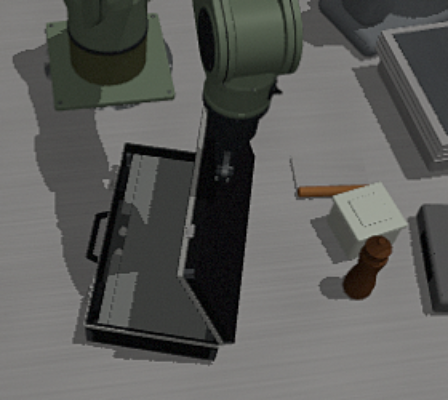

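The lid is past upright and following the finger at (225,170). The case hasn't moved and the panel is still flat.

Call:
{"op": "arm_command", "data": {
  "plan": [
    {"dx":-10,"dy":0,"dz":2,"yaw":0},
    {"dx":-20,"dy":0,"dz":6,"yaw":0},
    {"dx":-29,"dy":0,"dz":9,"yaw":0},
    {"dx":-39,"dy":0,"dz":14,"yaw":0},
    {"dx":-48,"dy":0,"dz":18,"yaw":0},
    {"dx":-58,"dy":0,"dz":24,"yaw":0},
    {"dx":-66,"dy":0,"dz":29,"yaw":0},
    {"dx":-75,"dy":0,"dz":36,"yaw":0},
    {"dx":-83,"dy":0,"dz":42,"yaw":0},
    {"dx":-91,"dy":0,"dz":49,"yaw":0},
    {"dx":-98,"dy":0,"dz":57,"yaw":0},
    {"dx":-105,"dy":0,"dz":64,"yaw":0}
  ]
}}

```text
time_s: 13.45
eef_pos: [0.5125, 0.0235, 0.2802]
tool_rot: [-3.141, 0.0, 1.277]
ft_force: [1.0, 3.0, 0.6]
width: -0.002
gripper_force: 1.0
```

```bash
python3 -c "
from h import *
tip()"
```

```text
t 13.45 tip case x,y,z -0.12718201106605004 0.0009016852340283932 0.20715697210734102 rot [-3.141  0.     1.277] F [0.964 2.962 0.637] w -0.001791361634399648 q [-0.265  0.667  0.286  1.748 -0.255  0.764 -0.146]
```

Call:
{"op": "arm_command", "data": {
  "plan": [
    {"dx":-7,"dy":0,"dz":8,"yaw":0},
    {"dx":-13,"dy":0,"dz":17,"yaw":0},
    {"dx":-19,"dy":0,"dz":26,"yaw":0},
    {"dx":-24,"dy":0,"dz":35,"yaw":0},
    {"dx":-29,"dy":0,"dz":44,"yaw":0},
    {"dx":-33,"dy":0,"dz":54,"yaw":0},
    {"dx":-37,"dy":0,"dz":63,"yaw":0},
    {"dx":-40,"dy":0,"dz":72,"yaw":0},
    {"dx":-43,"dy":0,"dz":81,"yaw":0},
    {"dx":-45,"dy":0,"dz":88,"yaw":0},
    {"dx":-46,"dy":0,"dz":94,"yaw":0},
    {"dx":-46,"dy":0,"dz":98,"yaw":0}
  ]
}}

```text
time_s: 14.65
eef_pos: [0.4993, -0.0202, 0.1824]
tool_rot: [-3.141, 0.0, 1.276]
ft_force: [-0.6, -1.0, 1.7]
width: -0.003
gripper_force: 0.8
```

Call:
{"op": "arm_command", "data": {
  "plan": [
    {"dx":0,"dy":0,"dz":2,"yaw":0},
    {"dx":0,"dy":0,"dz":3,"yaw":0},
    {"dx":0,"dy":0,"dz":4,"yaw":0},
    {"dx":0,"dy":0,"dz":4,"yaw":0}
  ]
}}

```text
time_s: 15.05
eef_pos: [0.4994, -0.0199, 0.179]
tool_rot: [3.141, -0.0, 1.277]
ft_force: [0.0, 0.3, 0.5]
width: -0.002
gripper_force: 0.0
```

```bash
python3 -c "
from h import *
tip()"
```

```text
t 15.05 tip case x,y,z -0.17242295843561994 0.0009539950090505095 0.10595022078237044 rot [ 3.141 -0.     1.277] F [0.038 0.333 0.494] w -0.002495771040576213 q [-0.125  0.81   0.185  1.898 -0.304  0.461 -0.016]
```

Call:
{"op": "arm_command", "data": {
  "plan": [
    {"dx":0,"dy":0,"dz":0.7,"yaw":0},
    {"dx":0,"dy":0,"dz":1.4,"yaw":0},
    {"dx":0,"dy":0,"dz":2,"yaw":0},
    {"dx":0,"dy":0,"dz":2,"yaw":0}
  ]
}}

```text
time_s: 15.45
eef_pos: [0.4994, -0.02, 0.1776]
tool_rot: [3.141, -0.0, 1.277]
ft_force: [-3.7, -1.0, 17.3]
width: 0.002
gripper_force: 8.6
```

Call:
{"op": "arm_command", "data": {
  "plan": [
    {"dx":0,"dy":0,"dz":0.4,"yaw":0},
    {"dx":0,"dy":0,"dz":0.7,"yaw":0},
    {"dx":0,"dy":0,"dz":0.7,"yaw":0}
  ]
}}

```text
time_s: 15.75
eef_pos: [0.4994, -0.0201, 0.1774]
tool_rot: [3.141, -0.0, 1.277]
ft_force: [-6.6, 0.2, 33.0]
width: 0.0
gripper_force: 16.5
```

Call:
{"op": "arm_command", "data": {
  "plan": [
    {"dx":0,"dy":0,"dz":-3,"yaw":0},
    {"dx":0,"dy":0,"dz":-25,"yaw":0},
    {"dx":0,"dy":0,"dz":-60,"yaw":0},
    {"dx":0,"dy":0,"dz":-100,"yaw":0},
    {"dx":0,"dy":0,"dz":-140,"yaw":0},
    {"dx":0,"dy":0,"dz":-180,"yaw":0},
    {"dx":0,"dy":0,"dz":-200,"yaw":0},
    {"dx":0,"dy":0,"dz":-200,"yaw":0}
  ]
}}

```text
time_s: 16.55
eef_pos: [0.4998, -0.0199, 0.3785]
tool_rot: [3.138, -0.001, 1.277]
ft_force: [-0.1, -0.2, -0.4]
width: 0.002
gripper_force: 0.0
```

```bash
python3 -c "
from h import *
tip()
a=capture('scene')[80:280,270:510]
cv2.imwrite('pics/s5.png',cv2.resize(a,(720,600))[:,:,::-1])"
```

```text
t 16.55 tip case x,y,z -0.1723842719470076 0.0005782412537697693 0.3054864313683783 rot [ 3.138 -0.001  1.277] F [-0.136 -0.186 -0.383] w 0.0019341423842546576 q [-0.212  0.525  0.329  1.63  -0.193  1.014 -0.116]
```

View pics/s5.png

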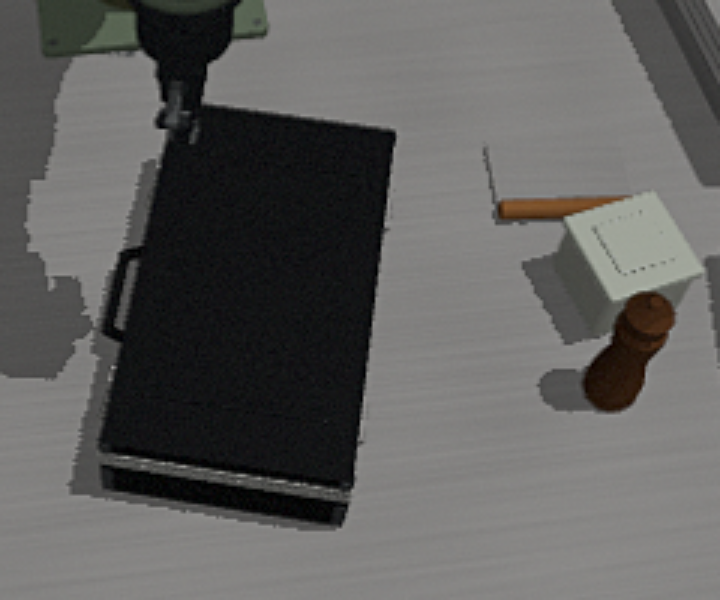

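The lid is fully shut with a closed rim seam (105,455 to 350,490). The case is where it stood, the tub, mill and scraper are untouched, and the hand is clear.

```bash
python3 -c "
from bench import *
print(close_job())"
```

```text
the job is handed in; nothing more can be done
None
```

The knife panel was folded down flat first, then the lid was pressed shut on it; the panel's final press peaked at 58 N on the stop (the lid's at 33 N), no latches, case or nearby items in view were disturbed, and the job is handed in.

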